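# Ready the jeweller's balance for weighing in its dish

### The arm

A 6-joint arm with a two-finger parallel gripper is mounted at the origin on the work surface. World frame = base frame: x ahead of the robot, y to its left, z up, the work surface at z = 0. Lengths are in m, angles in rad, forces in N, time in s.
With the tool pointing down it reaches from about 0.35 to 0.775 m from the base axis. Payload 7.3 kg.
Tool frame: the origin (TCP) lies midway between the tips of the shut fingers; the grasp point (between the pads) lies 19 mm behind it (robot.grasp_offset is the z of the grasp point in the tool frame, in m); z points along the fingers, y is the direction in which the jaws open and shut (so a half turn about z gives the same grasp; the last joint's range is limited). The gripper opens to 92 mm and grips with 3 to 60 N. Pads are 19 mm wide; open, the fingers measure 130 mm over their backs; the gripper's body (75 mm by 190 mm) begins 47 mm behind the grasp point.
Start: joints at [-1.322, 0.342, 1.524, -0, 1.275, -0.146], TCP at [0.202, -0.485, 0.227] pointing down, gripper open.
Joint ranges: [-2.53, 2.53], [-0.77, 2.02], [0.04, 2.7], [-1, 4.14], [0.28, 2.66], [-3.11, 3.11]. Speed limits (rad/s): [2.57, 2.57, 3.14, 3.14, 3.14, 3.14].

### API

Orientations are given as [roll, pitch, yaw] about the fixed x, y, z axes, in that order (R = Rz(yaw) Ry(pitch) Rx(roll)).
In Python, from cell import observe, imaging, workorder, robot gives the robot as it stands. The module is installed in compiled form; this text tells all that it offers.
- The arm moves only by the tool send_rows, never from a script. Its argument "series" is a list of rows, each a list of 7 numbers: the shift along the tool's x, y, z in m, then the turn, a rotation vector about the tool's x, y, z in rad, then the closure, from 0 (fully open) to 1 (shut). A call has 1 to 5 rows; each row shifts and turns the commanded pose from where the row before left it, along the tool's axes as they then stand; what a row does not reach is not made up. A row lasts 1/12 s, in which the tool goes at most 41.7 mm and 7.16 degrees, less where a joint would pass 70% of its speed; a pose out of reach is approached as far as the arm can. A call is refused whole if a number of a shift passes 0.0417 or a number of a turn 0.125, either way. A call with a gripper value outside its range is refused whole. The fingers move at their own pace and stop on an object; "newtons" is the grip in N (left out, the last holds). Time passes only in rows, so rows that do not move let the fingers close. It gives the time, the measured TCP pose, the force and the opening at its end, in the units of the state.
- observe(): the state, without advancing time (a new reading comes with each control period).
- imaging.read_camera(name): name is "side" or "top"; returns a dict with "color" (400x640x3 uint8, red, green, blue), "range_z" (400x640 float32, m along the optical axis (not along the pixel's ray), 0 where there is no reading), "vfov" (degrees; the focal length in pixels is half the picture's height over the tangent of half this angle, whatever the lens; pixels are square), "cx", "cy" (the principal point, pixels), "T" (4x4, takes a point from camera to world coordinates). Camera axes: x right, y down, z forward; pixel columns grow to the right and rows downward; lengths in m; the calibration is good to about 2 mm. A picture is of the moment at which its call begins.
- workorder.hand_in(): hands the job in, once; it reports no verdict.
The state is a dict: "time": time; "qpos": joint angles; "qvel": joint speeds; "joint_efforts": joint torques, N m; "tool_pos": TCP position; "tool_rot": TCP orientation; "contact_force": force on the tool from outside, world axes, zero at the start; "torque": the same for the moment, N m; "opening": finger opening in m.
Only numpy, scipy, OpenCV 4.12 (cv2) and the standard library are available. Lean on these libraries where they do the work, as an engineer would, in place of code of your own. Each camera call takes 0.05 s, during which the arm holds its last target.

### The job

Get the bench balance ready to weigh stones in the little dish that already stands on its pan: with a fingertip press the round on key, then the unit key next to it to change its unit, then the wide tare key at the far end of the row to zero out the dish, each lightly and one at a time, letting each key come back up before the next. Do not press the print key, do not shove the balance, and leave the dish and the things standing round the balance where they are; nothing is to be picked up.

Things in the scene. Friction and masses are not known exactly. Their poses are not given: they have to be found in the camera images.
- balance: White electronic bench balance, 270 mm deep (own x) by 200 mm wide (own y), loose on rubber feet, 2.2 kg. Origin: centre of its underside. Own +x: from the operator's side to the back; +y: operator's left. Rear housing 62 mm high from own x = -0.045 back. Front 90 mm: a panel sloping 8 degrees down to the operator (49 to 40 mm high), display along its back, four grey keys in a row along its front.
- pan (a point): Centre of the top of the balance's round steel pan, 140 mm across, 74 mm above the bench, 50 mm behind the balance's origin (own x +0.05).
- key_on_top (a point): Centre of the top of the on key: the round key, 22 mm across, leftmost of the row as the operator sees it (balance's own x -0.111, y +0.072). About 51 mm above the bench, 8 mm proud of the panel, tilted 8 degrees with it (back edge 1.5 mm higher than the centre). The point moves with the key.
- key_unit_top (a point): Centre of the top of the unit key: rectangular, 20 mm wide by 18 mm deep, second from the left, next to the round key (own x -0.111, y +0.024), as high as the on key.
- key_print_top (a point): Centre of the top of the print key, not to be pressed: 20 mm wide by 18 mm deep like the unit key, third from the left (own x -0.111, y -0.024), between the unit and tare keys.
- key_tare_top (a point): Centre of the top of the tare key: the widest key, 34 mm wide by 18 mm deep, rightmost of the row (own x -0.111, y -0.072), as high as the on key.
- key_on (a joint): Travel of the on key, m: 0 up, 0.006 at its stop, square into the panel. Each key has a spring: 0.8 N to start it, 2.6 N at 2 mm, where it counts as pressed, 6.2 N at the stop, which is hard; it comes back up by itself. More than 20 N on a key or the case is too hard.
- key_unit (a joint): Travel of the unit key, as for the on key.
- key_print (a joint): Travel of the print key, as for the on key.
- key_tare (a joint): Travel of the tare key, as for the on key.
- dish: Small round aluminium weighing dish, 72 mm across and 18 mm high, 30 g, standing loose on the pan. Origin: centre of its underside.
- weight: Brass calibration weight with a knob, 32 mm across, 54 mm high, loose beside the balance. Origin: centre of its underside.
- jar: Closed glass jar, 62 mm across, 85 mm high, loose beside the balance. Origin: centre of its underside.
- workholder: Round aluminium two-jaw work-holder with small pegs, a dark slot across its top and a thumbscrew, 62 mm across, 46 mm high over the pegs (thumbscrew reaches 54 mm from the axis along its own +x), loose beside the balance. Origin: centre of its underside.

How it is judged:
By the outcome, as a careful person would: the job done as asked, in the order asked, and still so for the second after the job is handed in, with the robot touching nothing.
It also fails if it takes over 42 s, if anything falls off the work surface, if the arm or the gripper's body presses on something with over 40 N, if the wrist force passes 120 N, or if a joint passes its speed limit or range.

## Working session

There is one attempt and no reset: what is moved stays moved. The work goes in short steps, Python scripts to look and compute and a tool call to move; the robot and the scene stay as the last step left them, time stands still between calls to the robot, and variables do not carry over. Pictures are saved under pics/ and viewed, and the job is handed in when it is done.

Besides the shell and the picture viewer there is one more tool, called in YAML: its name, and indented under it one key for each argument. send_rows: Moves the arm, as the interface text tells. Its arguments: {"type":"object","properties":{"series":{"type":"array","items":{"type":"array","items":{"type":"number"}}},"newtons":{"type":"number"}},"required":["series"]}

```bash
ls; mkdir -p pics; python3 - <<'E'
from cell import observe, imaging, workorder, robot
import cv2,numpy as np
print(observe())
print([a for a in dir(robot) if a[0]!='_'])
for n in ("side","top"):
    d=imaging.read_camera(n)
    cv2.imwrite(f"pics/{n}0.png",d["color"][:,:,::-1])
    np.savez(f"{n}0.npz",**d)
    print(n,d["vfov"],d["cx"],d["cy"],d["T"].round(4).tolist())
E
```

```text
pics
{'time': 0.0, 'qpos': array([-1.32199760e+00,  3.42712827e-01,  1.52501999e+00, -5.65040766e-06,
        1.27538200e+00, -1.46024711e-01]), 'qvel': array([ 4.19349509e-04, -1.34621463e-03,  9.12259118e-04,  6.70730144e-05,
       -1.67230629e-03, -1.12061884e-03]), 'joint_efforts': array([-2.56800176e-04, -4.31243527e+01, -2.44215167e+01,  7.18415016e-02,
        5.61663124e-02, -1.28603292e-04]), 'tool_pos': array([ 0.20184515, -0.48421018,  0.22604906]), 'tool_rot': array([-3.14008590e+00, -2.16139069e-04,  3.94824925e-01]), 'contact_force': array([-0.33907687, -0.47047897,  0.18568478]), 'torque': array([-0.03151411,  0.00188847,  0.02763583]), 'opening': 0.09192779562386144}
['IKError', 'grasp_offset']
side 42.724027363952246 319.8677873666734 201.58244968814776 [[-0.9784, -0.1343, 0.1569, 0.4656], [-0.2065, 0.6539, -0.7278, 0.86], [-0.0049, -0.7445, -0.6676, 0.8095], [0.0, 0.0, 0.0, 1.0]]
top 51.00555817785956 326.39669897662594 204.9094150634181 [[-0.0134, -0.9998, 0.0139, 0.5992], [-0.9994, 0.0129, -0.0327, 0.0994], [0.0325, -0.0143, -0.9994, 0.89], [0.0, 0.0, 0.0, 1.0]]
```

View pics/side0.png

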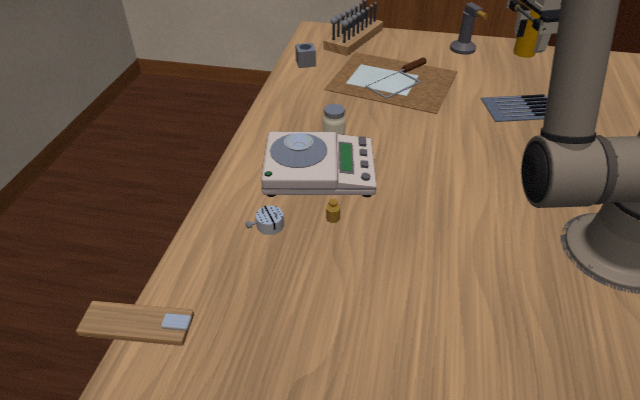

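View pics/top0.png

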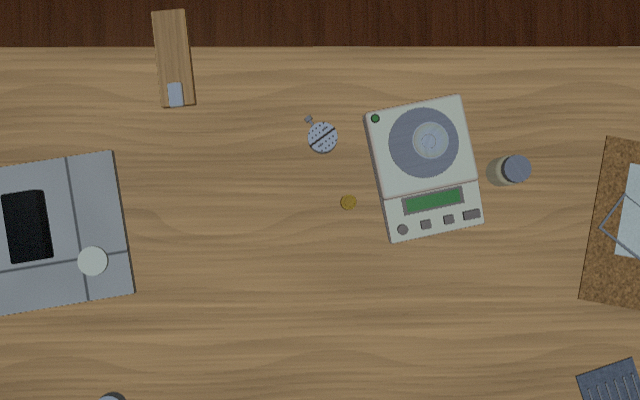

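The top view shows the balance with its operator side facing the robot. The on key is at about (403,229), unit (426,224), print (449,219) and tare (471,214). The jar is at (515,168), the weight at (348,202) and the workholder at (322,137). Next I'll refine the keys with a mask.

```bash
cat > h.py <<'E'
import numpy as np,cv2
def ray(d,u,v,z):
    f=200/np.tan(np.radians(float(d["vfov"]))/2); T=d["T"]
    r=T[:3,:3]@np.array([(u-d["cx"])/f,(v-d["cy"])/f,1.]); o=T[:3,3]
    return o+r*(z-o[2])/r[2]
def keys(d,box,thr):
    x0,y0,x1,y1=box
    c=d["color"][y0:y1,x0:x1].astype(int)
    m=((c.max(2)<thr)&(c.max(2)-c.min(2)<25)).astype(np.uint8)
    n,l,s,ce=cv2.connectedComponentsWithStats(m)
    return [(ce[i]+[x0,y0],s[i].tolist()) for i in range(1,n) if s[i][4]>25]
E
python3 - <<'E'
from h import *
for n,box in (("top",(385,195,490,245)),("side",(355,130,378,190))):
    d=np.load(n+"0.npz")
    x0,y0,x1,y1=box
    im=cv2.resize(d["color"][y0:y1,x0:x1,::-1],None,fx=7,fy=7,interpolation=cv2.INTER_NEAREST)
    cv2.imwrite(f"pics/{n}_crop.png",im)
    for thr in (110,130,150):
        print(n,thr)
        for c,s in keys(d,box,thr): print(c.round(1),s,ray(d,*c,0.050).round(4), d["range_z"][int(c[1]),int(c[0])])
E
```

```text
top 110
[425.9 204.3] [16, 0, 63, 20, 248] [ 0.6096 -0.1291  0.05  ] 0.84504074
[470.9 214.1] [77, 14, 19, 11, 153] [ 0.5885 -0.2208  0.05  ] 0.847747
[387.1 227.9] [0, 17, 6, 31, 65] [ 0.5631 -0.0495  0.05  ] 0.8589877
[448.1 219. ] [58, 19, 11, 10, 90] [ 0.5793 -0.174   0.05  ] 0.8469113
[425.2 223.9] [35, 24, 11, 10, 90] [ 0.57   -0.1271  0.05  ] 0.84316766
[402. 229.] [12, 29, 11, 11, 89] [ 0.5604 -0.0798  0.05  ] 0.8414849
top 130
[423.6 203.9] [0, 0, 80, 21, 312] [ 0.6105 -0.1244  0.05  ] 0.84582204
[471.1 213.9] [77, 13, 19, 13, 171] [ 0.5889 -0.2212  0.05  ] 0.84865475
[387.3 228.3] [0, 16, 9, 33, 75] [ 0.5621 -0.0501  0.05  ] 0.85721946
[448.3 218.9] [58, 19, 12, 11, 104] [ 0.5794 -0.1743  0.05  ] 0.8469113
[425.4 223.9] [35, 24, 12, 11, 105] [ 0.5699 -0.1275  0.05  ] 0.84316766
[402.2 229. ] [12, 29, 12, 11, 97] [ 0.5604 -0.0801  0.05  ] 0.8420409
top 150
[421.  203.2] [0, 0, 80, 21, 395] [ 0.6118 -0.1192  0.05  ] 0.8437052
[471.1 214. ] [77, 13, 19, 13, 190] [ 0.5886 -0.2212  0.05  ] 0.8469041
[387.4 228.1] [0, 15, 9, 34, 81] [ 0.5626 -0.0502  0.05  ] 0.85721946
[448.3 219
[... 553 characters left out ...]
3
side 130
[362.1 141. ] [4, 6, 8, 11, 70] [ 0.5862 -0.2171  0.05  ] 1.3063413
[362.9 152.1] [5, 19, 7, 7, 48] [ 0.5772 -0.1705  0.05  ] 1.2739875
[364. 164.] [6, 30, 8, 8, 51] [ 0.5675 -0.1231  0.05  ] 1.2392956
[365.2 176.5] [6, 43, 9, 8, 60] [ 0.5579 -0.0761  0.05  ] 1.2044567
[364.  187.5] [0, 55, 21, 5, 82] [ 0.5549 -0.0358  0.05  ] 1.1947948
side 150
[361.7 141.1] [3, 6, 9, 11, 79] [ 0.5872 -0.2167  0.05  ] 1.3055115
[362.7 152.1] [4, 19, 8, 8, 55] [ 0.5778 -0.1704  0.05  ] 1.2739875
[363.8 163.8] [5, 30, 9, 9, 62] [ 0.5681 -0.1237  0.05  ] 1.2421265
[365.2 176.4] [6, 43, 10, 8, 64] [ 0.5579 -0.0762  0.05  ] 1.2044567
[364.  187.3] [0, 55, 21, 5, 88] [ 0.555  -0.0363  0.05  ] 1.1947948
```

View pics/top_crop.png

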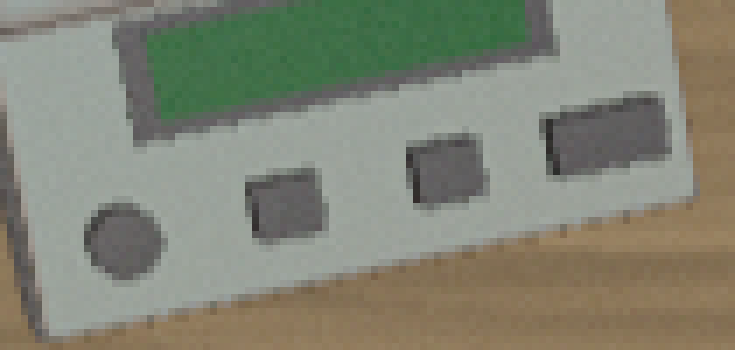

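View pics/side_crop.png

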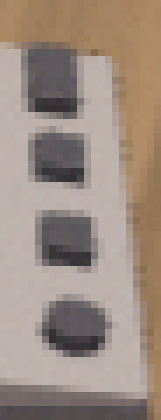

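send_rows:
  series:
    - [0.032,-0.016,0,0,0,0,1]
    - [0.032,-0.016,0,0,0,0,1]
    - [0.032,-0.016,0,0,0,0,1]
    - [0.032,-0.016,0,0,0,0,1]
    - [0.032,-0.016,0,0,0,0,1]
  newtons: 10

```text
time: 0.52
tool_pos: [0.3195, -0.3477, 0.2265]
tool_rot: [-3.141, 0.0, 0.394]
contact_force: [1.0, 0.3, -0.9]
opening: 0.063
```

send_rows:
  series:
    - [0.032,-0.016,0,0,0,0,1]
    - [0.032,-0.016,0,0,0,0,1]
    - [0.032,-0.016,0,0,0,0,1]
    - [0.032,-0.016,0,0,0,0,1]
    - [0.032,-0.016,0,0,0,0,1]

```text
time: 0.93
tool_pos: [0.4365, -0.2122, 0.2265]
tool_rot: [-3.141, 0.0, 0.395]
contact_force: [0.5, -0.9, 1.4]
opening: 0.0297
```

send_rows:
  series:
    - [0.032,-0.016,0,0,0,0,1]
    - [0.032,-0.016,0,0,0,0,1]
    - [0.032,-0.016,0,0,0,0,1]
    - [0.0,0,0,0,0,0.1,1]
    - [0,0,0,0,0,0.097,1]

```text
time: 1.35
tool_pos: [0.5068, -0.1306, 0.226]
tool_rot: [-3.141, 0.001, 0.197]
contact_force: [-0.6, -0.3, -0.9]
opening: 0.0007
```

send_rows:
  series:
    - [0,0,0,0,0.07,0,1]
    - [0,0,0,0,0.07,0,1]
    - [0,0,0,0,0,0,1]
    - [0,0,0,0,0,0,1]

```text
time: 1.68
tool_pos: [0.5052, -0.1328, 0.2267]
tool_rot: [-3.141, -0.138, 0.197]
contact_force: [-0.0, -0.1, -0.8]
opening: 0.0008
```

```bash
cat >> h.py <<'E'
from scipy.spatial.transform import Rotation as Ro
ON=np.array([.5592,-.0800,.051]); TA=np.array([.5875,-.2207,.051])
def key(i): return ON+(TA-ON)*i/3
def to(i,h,s):
    R=Ro.from_euler('xyz',s["tool_rot"]).as_matrix()
    n=-R[:,2]
    d=key(i)+h*n-s["tool_pos"]
    return R.T@d
E
python3 - <<'E'
from h import *
from cell import observe,imaging
s=observe(); print(key(1),key(3),to(0,0.03,s).round(4))
d=TA-ON; print(np.linalg.norm(d), np.arctan2(d[0],-d[1]))
E
```

```text
[ 0.56863333 -0.1269      0.051     ] [ 0.5875 -0.2207  0.051 ] [ 0.0385 -0.0412  0.1528]
0.14351787345135794 0.19848875427638188
```

send_rows:
  series:
    - [0.0195,-0.0205,0.015,0,0,0,1]
    - [0.019,-0.0205,0.015,0,0,0,1]
    - [0,0,0.035,0,0,0,1]
    - [0,0,0.035,0,0,0,1]
    - [0,0,0.035,0,0,0,1]

```text
time: 2.1
tool_pos: [0.5548, -0.0806, 0.0972]
tool_rot: [3.141, -0.14, 0.199]
contact_force: [0.6, 0.3, 0.2]
opening: 0.0007
```

send_rows:
  series:
    - [0,0,0.018,0,0,0,1]
    - [0,0,0,0,0,0,1]
    - [0,0,0,0,0,0,1]
    - [0,0,0,0,0,0,1]

```text
time: 2.43
tool_pos: [0.5573, -0.081, 0.0818]
tool_rot: [3.14, -0.141, 0.198]
contact_force: [0.6, 0.2, -0.4]
opening: 0.0004
```

```bash
python3 - <<'E'
from h import *
from cell import observe,imaging
s=observe(); print(s["tool_pos"],s["contact_force"],to(0,0.0,s).round(4))
for n in ("side","top"):
    d=imaging.read_camera(n); np.savez(n+"1.npz",**d)
    b=(290,90,420,210) if n=="side" else (370,150,500,270)
    im=cv2.resize(d["color"][b[1]:b[3],b[0]:b[2],::-1],None,fx=5,fy=5,interpolation=cv2.INTER_CUBIC)
    cv2.imwrite(f"pics/{n}1.png",im)
E
```

```text
[ 0.55730141 -0.0810313   0.08181228] [ 0.56296505  0.2039051  -0.42630252] [-0.0023 -0.0007  0.0308]
```

View pics/side1.png

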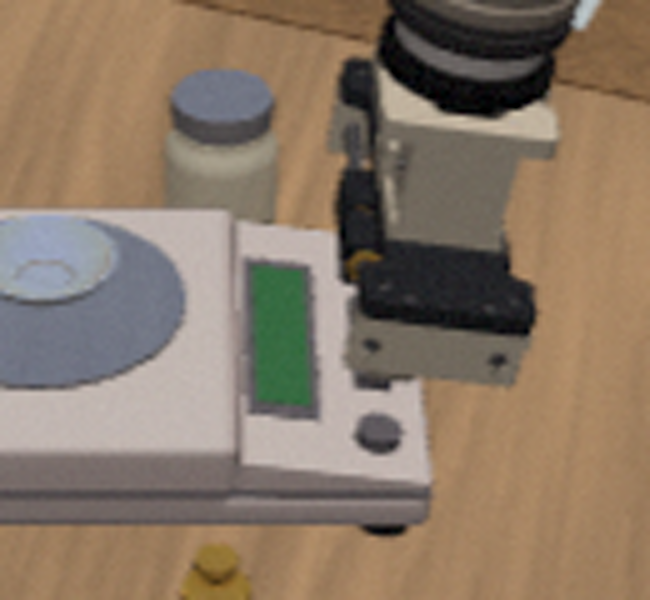

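View pics/top1.png

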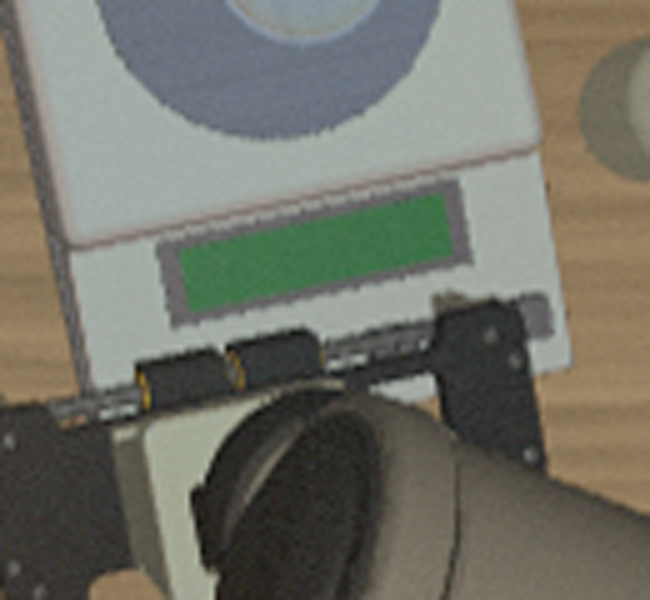

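The side view shows the shut fingertips over the round key (crop 380,430), lined up with the panel. The dish and the objects round the balance haven't moved. Descending.

send_rows:
  series:
    - [-0.002,-0.0007,0.013,0,0,0,1]
    - [0,0,0.012,0,0,0,1]
    - [0,0,0,0,0,0,1]
    - [0,0,0,0,0,0,1]

```text
time: 2.87
tool_pos: [0.5578, -0.0799, 0.0565]
tool_rot: [3.141, -0.141, 0.198]
contact_force: [0.7, -0.3, 0.0]
opening: 0.0004
```

send_rows:
  series:
    - [0,0,0.002,0,0,0,1]
    - [0,0,0.002,0,0,0,1]
    - [0,0,0,0,0,0,1]
    - [0,0,0,0,0,0,1]

```text
time: 3.2
tool_pos: [0.5582, -0.0797, 0.0519]
tool_rot: [3.141, -0.14, 0.198]
contact_force: [-0.7, -0.0, 0.6]
opening: 0.0003
```

```bash
python3 - <<'E'
from h import *
from cell import observe
s=observe(); print(s["time"],s["tool_pos"],s["contact_force"],s["torque"],to(0,0.0,s).round(4))
E
```

```text
3.2 [ 0.55823801 -0.07969401  0.05193655] [-0.74676541 -0.02609205  0.56268335] [-0.05490465  0.04196176  0.01637158] [0.0007 0.0005 0.0011]
```

send_rows:
  series:
    - [0,0,0.001,0,0,0,1]
    - [0,0,0.001,0,0,0,1]
    - [0,0,0,0,0,0,1]
    - [0,0,0,0,0,0,1]

```text
time: 3.53
tool_pos: [0.5586, -0.0797, 0.0498]
tool_rot: [3.141, -0.141, 0.198]
contact_force: [0.6, 0.6, 2.7]
opening: 0.0006
```

send_rows:
  series:
    - [0,0,0.001,0,0,0,1]
    - [0,0,0,0,0,0,1]
    - [0,0,0,0,0,0,1]

```text
time: 3.78
tool_pos: [0.5588, -0.0797, 0.0488]
tool_rot: [3.141, -0.141, 0.198]
contact_force: [0.3, -0.5, 3.2]
opening: 0.0002
```

send_rows:
  series:
    - [0,0,0.001,0,0,0,1]
    - [0,0,0,0,0,0,1]
    - [0,0,0,0,0,0,1]

```text
time: 4.03
tool_pos: [0.5589, -0.0796, 0.0478]
tool_rot: [3.141, -0.141, 0.198]
contact_force: [0.6, 0.1, 3.9]
opening: 0.0003
```

The on key reads 3.9 N, which is about 3.4 mm of travel, so it's past the 2 mm switch point. I'll go 0.5 mm further for margin, then lift.

send_rows:
  series:
    - [0,0,0.0005,0,0,0,1]
    - [0,0,0,0,0,0,1]
    - [0,0,0,0,0,0,1]

```text
time: 4.28
tool_pos: [0.559, -0.0796, 0.0473]
tool_rot: [3.141, -0.141, 0.198]
contact_force: [0.4, 0.6, 4.4]
opening: 0.0002
```

send_rows:
  series:
    - [0,0,-0.004,0,0,0,1]
    - [0,0,-0.008,0,0,0,1]
    - [0,0,-0.012,0,0,0,1]
    - [0,0,0,0,0,0,1]
    - [0,0,0,0,0,0,1]

```text
time: 4.7
tool_pos: [0.5553, -0.0802, 0.0713]
tool_rot: [3.141, -0.14, 0.198]
contact_force: [0.4, -0.2, -0.3]
opening: 0.0005
```

```bash
python3 - <<'E'
from h import *
from cell import observe
s=observe(); print(s["time"],s["tool_pos"],s["contact_force"],to(0,0.0,s).round(4),to(1,0.02,s).round(4))
E
```

```text
4.7 [ 0.55530378 -0.08019568  0.07128019] [ 0.39247394 -0.15224919 -0.28490733] [0.001  0.0006 0.0206] [0.001  0.0484 0.0006]
```

send_rows:
  series:
    - [0.001,0.016,0,0,0,0,1]
    - [0,0.016,0,0,0,0,1]
    - [0,0.016,0,0,0,0,1]
    - [0,0,0,0,0,0,1]
    - [0,0,0,0,0,0,1]

```text
time: 5.12
tool_pos: [0.5652, -0.1273, 0.0702]
tool_rot: [-3.141, -0.139, 0.196]
contact_force: [0.0, 0.2, -0.1]
opening: 0.0004
```

```bash
python3 - <<'E'
from h import *
from cell import observe,imaging
s=observe(); print(s["time"],s["tool_pos"],s["contact_force"],to(1,0.0,s).round(4))
d=imaging.read_camera("side"); d0=np.load("side0.npz")
b=(250,90,400,230)
im=np.hstack([cv2.resize(q["color"][b[1]:b[3],b[0]:b[2],::-1],None,fx=2.6,fy=2.6,interpolation=cv2.INTER_CUBIC) for q in (d0,d)])
cv2.imwrite("pics/side2.png",im); 
for q in (d0,d): print([(c.round(1),s[4]) for c,s in keys(q,(355,165,378,186),110)])
E
```

```text
5.1167 [ 0.56524776 -0.12725368  0.07019769] [ 0.01324593  0.23458348 -0.12154605] [0.0007 0.0003 0.0195]
[(array([365.2, 176.4]), 54)]
[(array([365.2, 176.4]), 54)]
```

View pics/side2.png

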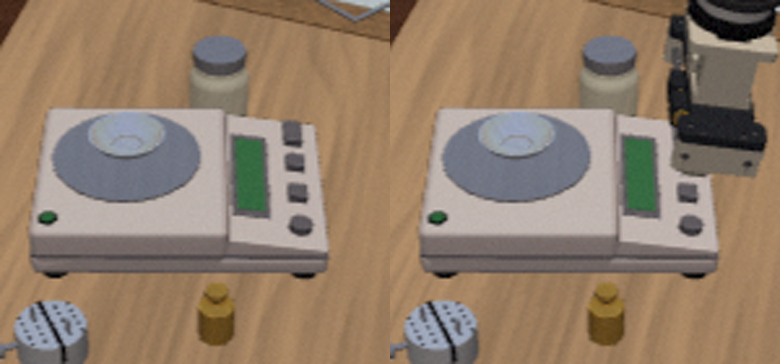

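The balance and its neighbours haven't moved, and the on key is back up, with its centroid unchanged at (365.2,176.4). Next is the unit key.

send_rows:
  series:
    - [0.0005,0,0.01,0,0,0,1]
    - [0,0,0.007,0,0,0,1]
    - [0,0,0.001,0,0,0,1]
    - [0,0,0,0,0,0,1]
    - [0,0,0,0,0,0,1]

```text
time: 5.58
tool_pos: [0.5686, -0.126, 0.0529]
tool_rot: [-3.141, -0.139, 0.198]
contact_force: [0.8, -0.7, -0.2]
opening: 0.0006
```

send_rows:
  series:
    - [0,0,0.001,0,0,0,1]
    - [0,0,0.001,0,0,0,1]
    - [0,0,0.001,0,0,0,1]
    - [0,0,0,0,0,0,1]
    - [0,0,0,0,0,0,1]

```text
time: 6.0
tool_pos: [0.5694, -0.1264, 0.0506]
tool_rot: [3.141, -0.14, 0.198]
contact_force: [0.0, 1.0, 0.9]
opening: 0.0005
```

send_rows:
  series:
    - [0,0,0.001,0,0,0,1]
    - [0,0,0,0,0,0,1]
    - [0,0,0,0,0,0,1]

```text
time: 6.25
tool_pos: [0.5695, -0.1264, 0.0495]
tool_rot: [3.141, -0.14, 0.198]
contact_force: [-0.2, 0.7, 2.9]
opening: 0.0004
```

send_rows:
  series:
    - [0,0,0.001,0,0,0,1]
    - [0,0,0,0,0,0,1]
    - [0,0,0,0,0,0,1]

```text
time: 6.5
tool_pos: [0.5697, -0.1263, 0.0485]
tool_rot: [3.141, -0.14, 0.198]
contact_force: [-0.3, 1.5, 3.7]
opening: 0.0001
```

send_rows:
  series:
    - [0,0,0.001,0,0,0,1]
    - [0,0,0,0,0,0,1]
    - [0,0,0,0,0,0,1]

```text
time: 6.75
tool_pos: [0.5698, -0.1263, 0.0475]
tool_rot: [3.141, -0.14, 0.198]
contact_force: [0.2, 1.3, 3.9]
opening: 0.0005
```

send_rows:
  series:
    - [0,0,0.0004,0,0,0,1]
    - [0,0,0,0,0,0,1]
    - [0,0,0,0,0,0,1]

```text
time: 7.0
tool_pos: [0.5698, -0.1263, 0.0471]
tool_rot: [3.141, -0.14, 0.198]
contact_force: [0.4, 1.3, 5.4]
opening: 0.0007
```

send_rows:
  series:
    - [0,0,-0.004,0,0,0,1]
    - [0,0,-0.008,0,0,0,1]
    - [0,0,-0.012,0,0,0,1]
    - [0,0,0,0,0,0,1]
    - [0,0,0,0,0,0,1]

```text
time: 7.42
tool_pos: [0.5666, -0.1273, 0.0716]
tool_rot: [3.141, -0.141, 0.198]
contact_force: [-0.3, 0.5, 0.2]
opening: 0.0004
```

```bash
python3 - <<'E'
from h import *
from cell import observe
s=observe(); print(s["time"],s["tool_pos"],s["contact_force"],to(1,0.0,s).round(4),to(3,0.02,s).round(4))
E
```

```text
7.4167 [ 0.5665655  -0.12725686  0.07164069] [-0.25653776  0.48604089  0.22617588] [-0.0008  0.      0.0207] [-0.0008  0.0957  0.0008]
```

send_rows:
  series:
    - [0,0.024,0,0,0,0,1]
    - [0,0.024,0,0,0,0,1]
    - [0,0.024,0,0,0,0,1]
    - [-0.0005,0.0235,0,0,0,0,1]
    - [0,0,0,0,0,0,1]

```text
time: 7.83
tool_pos: [0.5852, -0.2249, 0.0704]
tool_rot: [3.139, -0.141, 0.195]
contact_force: [-0.7, -0.4, 0.5]
opening: 0.0006
```

send_rows:
  series:
    - [0,0,0,0,0,0,1]
    - [0,0,0,0,0,0,1]

```text
time: 8.0
tool_pos: [0.5839, -0.22, 0.07]
tool_rot: [-3.14, -0.139, 0.197]
contact_force: [1.1, 0.8, 0.3]
opening: 0.0004
```

```bash
python3 - <<'E'
from h import *
from cell import observe,imaging
s=observe(); print(s["time"],s["tool_pos"],s["contact_force"],to(3,0.0,s).round(4))
d=imaging.read_camera("side"); d0=np.load("side0.npz")
b=(250,90,400,230)
im=np.hstack([cv2.resize(q["color"][b[1]:b[3],b[0]:b[2],::-1],None,fx=2.6,fy=2.6,interpolation=cv2.INTER_CUBIC) for q in (d0,d)])
cv2.imwrite("pics/side3.png",im); 
for q in (d0,d): print([(c.round(1),s[4]) for c,s in keys(q,(355,145,378,186),110)])
E
```

```text
8.0 [ 0.58394536 -0.21999648  0.07002261] [1.05942712 0.79770829 0.31770591] [0.0007 0.0014 0.0193]
[(array([363. , 152.2]), 44), (array([364.1, 163.9]), 48), (array([365.2, 176.4]), 54)]
[(array([362.9, 152.3]), 43), (array([364.1, 163.9]), 48), (array([365.2, 176.4]), 54)]
```

View pics/side3.png

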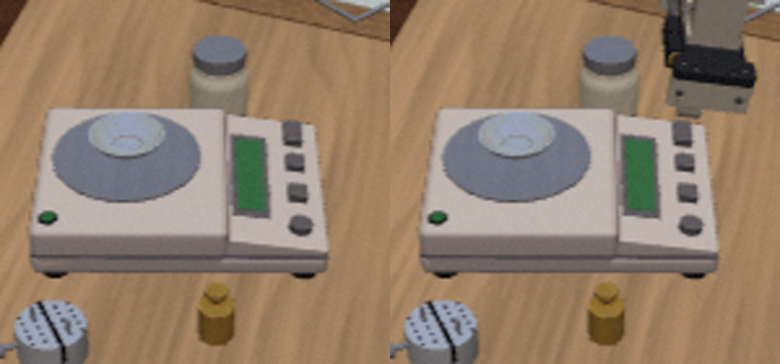

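Everything is still in place and all four keys are up. The fingertip at (688,112) is above the tare key at (682,130), so I'll press tare.

send_rows:
  series:
    - [0.0005,0.0005,0.01,0,0,0,1]
    - [0,0,0.007,0,0,0,1]
    - [0,0,0.001,0,0,0,1]
    - [0,0,0,0,0,0,1]
    - [0,0,0,0,0,0,1]

```text
time: 8.47
tool_pos: [0.5876, -0.2201, 0.0525]
tool_rot: [-3.141, -0.139, 0.198]
contact_force: [-0.3, 0.7, 0.3]
opening: 0.0008
```

send_rows:
  series:
    - [0,0,0.001,0,0,0,1]
    - [0,0,0.001,0,0,0,1]
    - [0,0,0.001,0,0,0,1]
    - [0,0,0,0,0,0,1]
    - [0,0,0,0,0,0,1]

```text
time: 8.88
tool_pos: [0.5883, -0.2206, 0.0502]
tool_rot: [3.141, -0.141, 0.198]
contact_force: [0.1, 0.1, 2.1]
opening: 0.0006
```

send_rows:
  series:
    - [0,0,0.001,0,0,0,1]
    - [0,0,0,0,0,0,1]
    - [0,0,0,0,0,0,1]

```text
time: 9.13
tool_pos: [0.5885, -0.2205, 0.0492]
tool_rot: [3.141, -0.14, 0.198]
contact_force: [0.8, 1.1, 3.8]
opening: 0.0003
```

send_rows:
  series:
    - [0,0,0.001,0,0,0,1]
    - [0,0,0,0,0,0,1]
    - [0,0,0,0,0,0,1]

```text
time: 9.38
tool_pos: [0.5886, -0.2205, 0.0481]
tool_rot: [3.141, -0.14, 0.198]
contact_force: [0.3, 0.3, 4.4]
opening: 0.0004
```

send_rows:
  series:
    - [0,0,0.0007,0,0,0,1]
    - [0,0,0,0,0,0,1]
    - [0,0,0,0,0,0,1]

```text
time: 9.63
tool_pos: [0.5887, -0.2205, 0.0474]
tool_rot: [3.141, -0.14, 0.198]
contact_force: [-1.1, 1.9, 5.1]
opening: 0.0002
```

send_rows:
  series:
    - [0,0,-0.004,0,0,0,1]
    - [0,0,-0.008,0,0,0,1]
    - [0,0,-0.014,0,0,0,1]
    - [0,0,-0.03,0,0,0,1]
    - [0,0,-0.04,0,0,0,1]

```text
time: 10.05
tool_pos: [0.573, -0.222, 0.1402]
tool_rot: [-3.137, -0.134, 0.197]
contact_force: [1.2, 0.3, -0.7]
opening: 0.0007
```

send_rows:
  series:
    - [-0.03,0,-0.02,0,0,0,1]
    - [-0.03,0,-0.02,0,0,0,1]
    - [-0.03,0,0,0,0,0,1]
    - [0,0,0,0,0,0,1]
    - [0,0,0,0,0,0,1]

```text
time: 10.47
tool_pos: [0.4811, -0.2419, 0.1698]
tool_rot: [-3.141, -0.139, 0.196]
contact_force: [-0.7, 0.3, 0.6]
opening: 0.0003
```

```bash
python3 - <<'E'
from h import *
from cell import observe,imaging
s=observe(); print(s["time"],s["tool_pos"],s["contact_force"],abs(s["qvel"]).max())
d=imaging.read_camera("side"); d0=np.load("side0.npz")
b=(230,90,400,240)
im=np.hstack([cv2.resize(q["color"][b[1]:b[3],b[0]:b[2],::-1],None,fx=2.3,fy=2.3,interpolation=cv2.INTER_CUBIC) for q in (d0,d)])
cv2.imwrite("pics/side4.png",im); 
for q in (d0,d): print([(c.round(1),s[4]) for c,s in keys(q,(355,130,378,186),110)])
print(np.abs(d["color"].astype(int)-d0["color"])[125:240,240:375].max(2).__gt__(40).sum())
E
```

```text
10.4667 [ 0.48109411 -0.24193073  0.16975043] [-0.68314992  0.31820462  0.63535437] 0.04935998957449608
[(array([362. , 141.2]), 64), (array([363. , 152.2]), 44), (array([364.1, 163.9]), 48), (array([365.2, 176.4]), 54)]
[(array([362. , 141.2]), 63), (array([362.9, 152.3]), 43), (array([364.1, 163.9]), 48), (array([365.2, 176.4]), 54)]
0
```

View pics/side4.png

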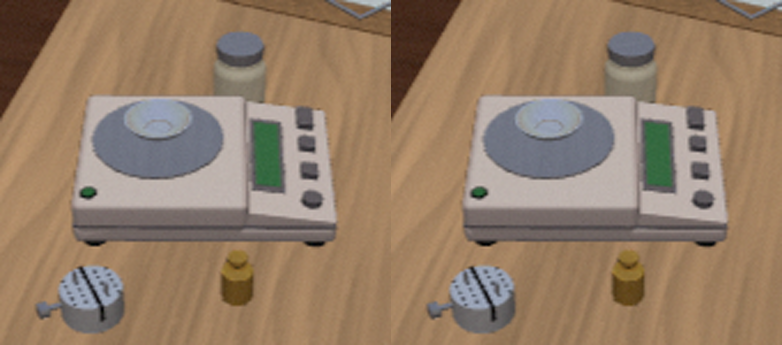

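The before and after views match: the key centroids sit at the same pixels, to 0.1 px, and no pixel in the balance region changed noticeably. The arm is clear, so I'm handing in.

```bash
python3 -c "
from cell import workorder; print(workorder.hand_in())"
```

```text
the job is handed in; nothing more can be done
None
```

I pressed the on, unit and tare keys in that order with the shut fingertips tilted square to the panel, lifted clear after each press, and handed the job in.

| Key | Peak force read | Estimated travel |
|---|---|---|
| on | 4.4 N | about 4 mm |
| unit | 5.4 N | about 4 mm |
| tare | 5.1 N | about 4 mm |

All three are past the 2 mm switch point, short of the 6 mm stop and far below 20 N. The force readings carry up to about 1 N of noise, and I inferred travel from tip height and force rather than measuring it. I did not check the balance's display for any change.

**Last checks:** the final side picture matches the first one. All four keys are up, and the balance, dish, weight, jar and work-holder have not moved. The print key was not touched. The arm stood clear at the last check, at about 10.5 s. Sideways readings up to 1.9 N while pressing caused no visible shift, and no check failed.

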